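Hold the shop heater's gas knob in at PILOT to bleed the line

ROBOT

A 6-joint arm with a two-finger parallel gripper is mounted at the origin on the work surface. World frame = base frame: x ahead of the robot, y to its left, z up, the work surface at z = 0. Lengths are in m, angles in degrees, forces in N, time in s.
With the tool pointing down it reaches from about 0.25 to 0.775 m from the base axis. Payload 4 kg.
Tool frame: the origin (TCP) lies at the very end of the fingers, on their centre line; the grasp point (between the pads) lies 19 mm behind it; z points along the fingers, y is the line along which they close (so a half turn about z gives the same grasp; the last joint's range is limited). The gripper opens to 94 mm and grips with 3 to 60 N. Pads are 16 mm wide; open, the fingers measure 119 mm over their backs; the gripper's body (75 mm by 177 mm) begins 78 mm behind the grasp point.
Start: joints at [-74.777, 4.996, 78.535, -0, 96.463, -5.907], TCP at [0.198, -0.513, 0.206] pointing down, gripper open.
Joint ranges: [-177.83, 177.83], [-43.37, 116.18], [15.69, 146.23], [-61.86, 241.86], [9.47, 152.12], [-147.06, 147.06]. Speed limits (degrees/s): [159.86, 159.86, 180, 180, 180, 180].

INTERFACE

Orientations are given as [roll, pitch, yaw] about the fixed x, y, z axes, in that order (R = Rz(yaw) Ry(pitch) Rx(roll)).
In Python, from station import r gives the robot as it stands.
- The arm moves only by the shell command python3 -m jog 'ROWS' [FORCE]. ROWS is a JSON object of lists of equal length, an entry for each row: "travel": the shift along the tool's x, y, z in m, a list of three; "turn": the turn, a rotation vector about the tool's x, y, z in rad, a list of three; "gripper": the gripper command: -1 is fully open, 1 is shut, values between are in proportion. In form: {"travel": [[tx, ty, tz], ...], "turn": [[rx, ry, rz], ...], "gripper": [gripper, ...]}. A call has 1 to 10 rows; each row is the pose to reach, as a shift and turn from the pose commanded when the call began, along the tool's axes at that moment; what a row does not reach only later rows make up. A row lasts 1/8 s, in which the tool goes at most 62.5 mm and 10.7 degrees, less where a joint would pass 70% of its speed; a pose out of reach is approached as far as the arm can. A call with a gripper value outside its range is refused whole. The fingers move at their own pace and stop on an object; FORCE is the grip in N (left out, the last holds). Time passes only in rows, so rows that repeat a pose let the fingers close. It gives the time, the measured TCP pose, the force, the opening and the grip force at its end, in the units of the state.
- r.sense(): the state, without advancing time (a new reading comes with each control period).
- r.grab_frame(name): name is "side" or "top" or "wrist"; returns a dict with "img" (384x512x3 uint8, red, green, blue), "depth" (384x512 float32, m along the optical axis (not along the pixel's ray), 0 where there is no reading), "K" (3x3 intrinsics, pixels), "eye" and "rotation" of the camera in the world. Camera axes: x right, y up, looking along -z (the intrinsics and any distortion apply to the point x, -y, -z); pixel columns grow to the right and rows downward; lengths in m; the calibration is good to about 2 mm. The wrist camera is an equidistant fisheye: a pixel r from the principal point sees the ray r / f radians off the axis. A picture is of the moment at which its call begins.
- r.sign_off(): hands the job in; it is judged then, once.
Trained networks look in the newest picture that a camera, given by its name, has taken for a name from the list of things; names that differ only in an ending like _2 or _b are one class to them, and where a whole thing is asked for, a point or a joint stands for the part that bears it (a point fixed in the world has none). Each returns a list of dicts, best first, with "conf" (0 to 1); they miss things now and then, are a little off and sometimes report something else, mostly with a low value. They report only what shows in the picture. A call takes as long as a camera call.
- r.cut_out(camera, query): "mask" (384x512 bool, what is visible of it) and "rect" ([left, top, right, bottom] in pixels, round what is visible of it).
- r.mark_of(camera, query): "position" ([column, row] in pixels: a listed point, or the origin of a listed thing).
The state is a dict: "time": time; "joint_pos": joint angles; "qvel": joint speeds; "tau": joint torques, N m; "position": TCP position; "ee_rot": TCP orientation; "wrist_force": force on the tool from outside, world axes, zero at the start; "torque": the same for the moment, N m; "width": finger opening in m; "finger_force": force on a finger pad.
Only numpy, scipy, OpenCV 4.12 (cv2) and the standard library are available. Lean on these libraries where they do the work, as an engineer would, in place of code of your own. Each camera call takes 0.05 s, during which the arm holds its last target. There are 200 camera calls.

TASK

The gas cylinder on the red workshop heater has just been changed, so bleed the air out of it: push the heater's control knob fully in at OFF (white mark) and, keeping it pushed in, turn it anticlockwise to PILOT (yellow mark), not on past it towards LOW. Hold it fully in at PILOT for at least five seconds and finish still holding it in; do not let go. Leave the other things on the bench where they are.

Things in the scene. Friction and masses are not known exactly. Their poses are not given: they have to be found in the camera images.
- heater: portable gas heater fixed on the bench. Origin on the bench under it; -x is its front (wire guard at -110 mm), +y its left, z up. Red housing: x -85 to +85, y -170 to +45 mm, top 286 mm, with a folded handle to 312 mm (at x +50 mm). Left of it a black shoulder (x -63 to +63, y +38 to +178, flat top 255 mm) over a green gas cylinder carries the knob, axis vertical at x 0, y +115 mm
- pilot_mark (a point): middle of the yellow PILOT mark on the flat dark grey dial plate, 100 mm across, round the knob on the heater's shoulder, 257 mm above the bench. Four radial marks, 16 mm long, lie 38 mm from the knob's axis: white OFF towards the heater's front, then anticlockwise from above yellow PILOT (75 degrees on), thin orange LOW (120), red HIGH (160)
- knob_cap: the black knob: round skirt 48 mm across, 8 mm thick, with an upright grip bar on it, 44 mm long, 13 mm thick, rising 20 mm above the skirt. Origin on its axis at the skirt's underside, 268 mm above the bench when out (skirt top 276, bar top 296 mm); z up, +x along the bar to the end with the white pointer line, which points to OFF at the start. Sinks and turns with the knob
- knob_stem (a joint): how far the knob is pushed in, m: 0 out, 0.008 fully in against a firm stop. A spring returns it: 5 N to start it moving, 14 N fully in
- gas_knob (a joint): the knob's turn, rad, growing anticlockwise seen from above: 0 OFF, 1.31 PILOT, 2.10 LOW, 2.80 HIGH, no detents; friction keeps it where it is turned (about 0.06 N m). At OFF it has about 0.15 rad of play; an inner stop lets it leave OFF only while it is pushed in by 5 mm or more
- spent_cylinder: loose blue empty gas cylinder standing right of the heater, 98 mm across, 210 mm tall, origin under its centre; to be left alone
- tape_roll: loose yellow roll of tape lying flat, 104 mm across, 25 mm high, origin under its centre; to be left alone
- glue_bottle: loose white glue bottle, 62 mm across, 170 mm tall, origin under its centre; to be left alone
- mug: loose blue mug, 82 mm across, 95 mm tall, origin under its centre; to be left alone
- screwdriver: loose screwdriver with red handle lying in front of the heater, origin on the bench under it; to be left alone
- hammer: loose hammer lying on the bench to the robot's right, origin on the bench under it; to be left alone
- tape_measure: loose yellow tape measure, 72 x 40 x 66 mm, in front of the heater's knob side, origin under its centre; to be left alone
- offcut: loose offcut of pale wood, 45 x 140 x 38 mm, behind the heater, origin under its centre; to be left alone

How it is judged (in metres and radians):
On the way, in this order (a step that is already met when the one before it is completed fails the run):
1. the knob is pushed in at OFF (value of joint knob_stem above 0.005 m and value of joint gas_knob below 0.3 rad), for 0.05 s.
2. the knob is held fully in at PILOT for five seconds (value of joint knob_stem above 0.0065 m and value of joint gas_knob between 1.16 and 1.46 rad), for 4.5 s.
At the end, for the whole second after the job is handed in: The fingers are still on the knob, pressing on it with more than 4 N; the knob is pushed in by more than 6.5 of its 8 mm, and its pointer is within 0.15 rad (8.6 degrees) of PILOT (all of step 2 and contact force between the fingers and knob_cap above 4 N); the arm keeps its last pose, push and grip.
It fails at once if the knob let up on the way from OFF to PILOT (value of joint knob_stem below 0.003 m and value of joint gas_knob between 0.35 and 1.1 rad).
It fails at once if the knob turned well past PILOT towards LOW (value of joint gas_knob above 1.65 rad).
It fails at once if another thing on the bench shifted by more than 20 mm (distance of any of spent_cylinder, tape_roll, glue_bottle, mug, screwdriver, hammer, tape_measure, offcut from where it was at the start of the episode above 0.02 m).
It also fails if it takes over 54 s, if anything falls off the work surface, if the arm or the gripper's body presses on something with over 40 N, if the wrist force passes 120 N, or if a joint passes its speed limit or range.

## Working session

There is one attempt and no reset: what is moved stays moved. The work goes in short steps, Python scripts to look and compute and a shell command to move; the robot and the scene stay as the last step left them, time stands still between calls to the robot, and variables do not carry over. Pictures are saved under pics/ and viewed, at most 10 in all, crops included, and the job is handed in when it is done.

```bash
mkdir -p pics; ls
cat > h.py <<'E'
import numpy as np, cv2
from station import r
def world(f,u,v,d):
    K=f["K"]; p=np.array([(u-K[0,2])/K[0,0]*d, -(v-K[1,2])/K[1,1]*d, -d])
    return np.array(f["eye"])+np.array(f["rotation"])@p
E
python3 - <<'E'
from h import *
for c in ("side","top"):
    f=r.grab_frame(c); cv2.imwrite(f"pics/{c}0.png",f["img"][:,:,::-1])
    print(c,f["K"].round(1).tolist(),np.round(f["eye"],3))
    for q in ("knob_cap","pilot_mark","heater"):
        for m in r.mark_of(c,q)[:2]:
            u,v=m["position"]; d=f["depth"][int(v),int(u)]
            print(q,m["conf"],np.round([u,v],1),d,world(f,u,v,d).round(4))
    m=r.cut_out(c,"knob_cap")
    if m:
        M=m[0]["mask"]; vs,us=np.nonzero(M); P=np.array([world(f,u,v,f["depth"][v,u]) for v,u in zip(vs,us) if f["depth"][v,u]>0])
        print(m[0]["conf"],m[0]["rect"],P.min(0).round(3),P.max(0).round(3),np.median(P,0).round(3))
        b=P[P[:,2]>.285]; print(len(b), b.mean(0) if len(b) else 0)
print(r.sense())
E
```

```text
pics
side [[406.5, 0.0, 254.9], [0.0, 406.5, 194.9], [0.0, 0.0, 1.0]] [0.392 1.105 0.932]
knob_cap 0.7 [255.4 202.4] 1.1915504 [205.1408 205.8535 205.6809]
pilot_mark 0.75 [253.4 199.9] 1.1821978 [203.1896 203.9023 203.7297]
heater 0.61 [243.2 248. ] 1.2367624 [210.9405 211.6531 211.4806]
0.49 [248.3, 197.0, 259.9, 208.6] [200.246 200.958 200.786] [206.481 207.194 207.021] [202.894 203.606 203.434]
161 [203.07372208 203.78639769 203.61381774]
top [[360.0, 0.0, 256.1], [0.0, 360.0, 190.7], [0.0, 0.0, 1.0]] [ 0.386 -0.067  1.353]
knob_cap 0.74 [186.6 198.7] 1.0635874 [94.1643 93.7113 95.1319]
pilot_mark 0.64 [196.7 197.1] 1.100374 [97.6757 97.2227 98.6433]
heater 0.84 [222.9 193.1] 1.0794876 [96.5113 96.0583 97.4789]
heater 0.61 [112.9 252.1] 1.3160398 [114.2927 113.8397 115.2603]
0.67 [179.5, 189.4, 195.9, 207.2] [93.41  92.957 94.378] [97.694 97.24  98.661] [95.55  95.097 96.517]
206 [95.2767881  94.82375757 96.24439147]
{'time': 0.5, 'joint_pos': array([-7.47766878e+01,  4.99665457e+00,  7.85405232e+01, -1.83370109e-05,
        9.64632540e+01, -5.90752754e+00]), 'qvel': array([ 0.02998778,  0.05909546, -0.12892984, -0.06888801, -0.14016746,
       -0.02161082]), 'tau': array([-1.75035868e-03, -3.39626455e+01, -3.02266896e+01,  7.16971024e-02,
        2.44725484e-02, -1.66459580e-05]), 'position': array([ 0.19826247, -0.51300396,  0.20545537]), 'ee_rot': array([-1.79999569e+02, -2.63168083e-05,  2.11308377e+01]), 'wrist_force': array([0.54883183, 0.14603614, 0.09926785]), 'torque': array([0.00317476, 0.04535576, 0.01436432]), 'finger_force': 0.0, 'width': 0.09402313422436749}
```

```bash
cat > h.py <<'E'
import numpy as np, cv2
from scipy.spatial.transform import Rotation as R
from station import r
def world(f,u,v,d):
    K=f["K"]; p=np.array([(u-K[0,2])/K[0,0]*d, -(v-K[1,2])/K[1,1]*d, -d*np.ones_like(u)])
    return (np.array(f["eye"])[:,None]+R.from_euler("xyz",f["rotation"],degrees=True).as_matrix()@p.reshape(3,-1)).T
E
python3 - <<'E'
from h import *
for c in ("side","top"):
    f=r.grab_frame(c); print(f["rotation"])
    for q in ("knob_cap","pilot_mark","heater","tape_measure","glue_bottle","mug","tape_roll"):
        for m in r.mark_of(c,q)[:1]:
            u,v=m["position"]; d=f["depth"][int(v),int(u)]
            print(q,round(m["conf"],2),np.round([u,v],1),d,world(f,u,v,d).round(4))
    m=r.cut_out(c,"knob_cap")
    if m:
        vs,us=np.nonzero(m[0]["mask"]); P=world(f,us*1.,vs*1.,f["depth"][vs,us])
        print(m[0]["conf"],m[0]["rect"],P.min(0).round(3),P.max(0).round(3),np.median(P,0).round(3))
        b=P[P[:,2]>.285]; 
        if len(b)>3: print(len(b), b.mean(0), np.linalg.eigh(np.cov(b[:,:2].T)))
    g=cv2.resize(f["img"][:,:,::-1],None,fx=1.5,fy=1.5); cv2.imwrite(f"pics/{c}1.png",g)
E
```

```text
[  57.63241331   -1.22453729 -171.7391193 ]
knob_cap 0.75 [254.6 204. ] 1.1804862 [[0.5204 0.1302 0.278 ]]
pilot_mark 0.9 [250.5 200.6] 1.1798044 [[0.533  0.1273 0.2865]]
heater 0.92 [239.7 249.8] 1.2515372 [[0.5601 0.1525 0.1186]]
tape_measure 0.79 [295.3 263.6] 1.3449005 [[0.3863 0.0791 0.0233]]
glue_bottle 0.64 [233.3 346.6] 1.0444282 [[0.525  0.4436 0.0429]]
mug 0.85 [298.4 361.9] 1.0006963 [[0.3573 0.4681 0.0517]]
tape_roll 0.81 [185.4 339.3] 1.1077733 [[0.6641 0.4118 0.0029]]
0.73 [246.3, 194.9, 261.2, 209.2] [0.508 0.108 0.271] [0.546 0.143 0.301] [0.526 0.125 0.283]
71 [0.52786264 0.12126    0.29333134] EighResult(eigenvalues=array([1.16504187e-05, 1.44221906e-04]), eigenvectors=array([[ 0.60557464, -0.79578851],
       [-0.79578851, -0.60557464]]))
[  8.891371    -1.35593674 -89.85713369]
knob_cap 0.59 [189.8 199.6] 1.0674529 [[0.5242 0.1044 0.2902]]
pilot_mark 0.59 [199.5 195.3] 1.1005055 [[0.5415 0.0801 0.2601]]
heater 0.94 [222.2 192.6] 1.0771458 [[0.5464 0.0091 0.2861]]
tape_measure 0.67 [212.7 246.3] 1.2696704 [[0.3879 0.0551 0.0653]]
glue_bottle 0.82 [117.8 210.1] 1.2466843 [[0.5109 0.3822 0.1002]]
mug 0.82 [110.1 254.5] 1.3205565 [[3.573e-01 4.361e-01 1.000e-04]]
tape_roll 0.68 [122.5 176.3] 1.3661463 [[6.496e-01 4.082e-01 4.000e-04]]
0.64 [179.0, 192.0, 196.7, 206.4] [ 0.386 -0.067  0.27 ] [0.549 0.137 1.353] [0.525 0.115 0.277]
68 [0.52338945 0.11124588 0.31074792] EighResult(eigenvalues=array([2.25772549e-05, 9.19341725e-04]), eigenvectors=array([[-0.7670953 ,  0.64153317],
       [ 0.64153317,  0.7670953 ]]))
```

View pics/top1.png

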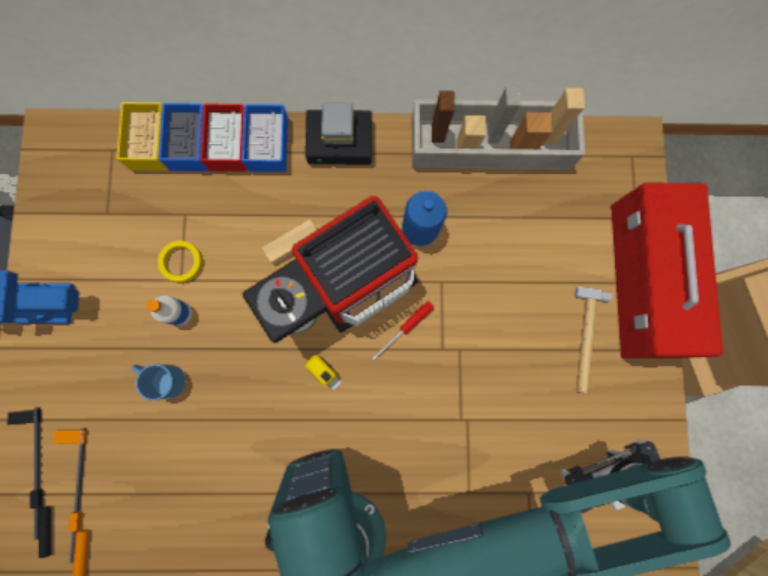

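View pics/side1.png

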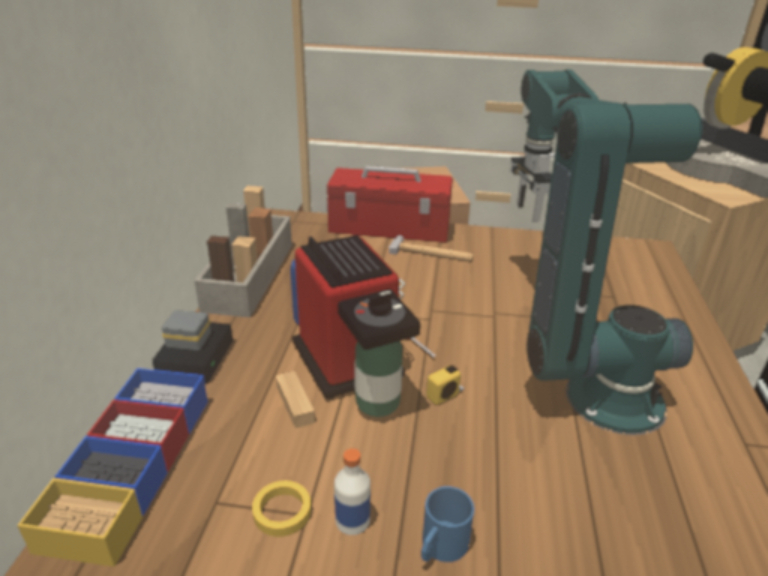

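The top view shows the knob at about (283,298) in the enlarged picture, with the white OFF mark at (292,318) and yellow PILOT at (300,296). The heater's yaw is therefore about 27–30°. The side view shows nothing above the knob. I'll lift and move across above it.

```bash
python3 -m jog '{"travel":[[0,0,-0.06],[0,0,-0.12],[0,0,-0.18],[0.03,-0.03,-0.21],[0.07,-0.06,-0.21],[0.11,-0.1,-0.21],[0.15,-0.135,-0.21],[0.195,-0.17,-0.21],[0.24,-0.21,-0.21],[0.28,-0.25,-0.21]],"turn":[[0,0,0],[0,0,0],[0,0,0],[0,0,0],[0,0,0],[0,0,0],[0,0,0],[0,0,0],[0,0,0],[0,0,0]],"gripper":[-1,-1,-1,-1,-1,-1,-1,-1,-1,-1]}'; python3 -c "
from h import *
print(r.sense()['position'],r.sense()['ee_rot'])"
```

```text
time: 2.65
position: [0.3699, -0.1771, 0.4155]
ee_rot: [180.0, -0.0, 21.1]
wrist_force: [2.2, 0.0, -0.3]
width: 0.0938
finger_force: 0.0
[ 0.36987552 -0.17706756  0.41552035] [ 1.79973643e+02 -2.66546905e-02  2.11287452e+01]
```

```bash
python3 -m jog '{"travel":[[0.04,-0.035,0],[0.08,-0.07,0],[0.12,-0.105,0],[0.16,-0.14,0],[0.2,-0.175,0],[0.235,-0.205,0],[0.25,-0.218,0],[0.25,-0.218,0],[0.25,-0.218,0]],"turn":[[0,0,0],[0,0,0],[0,0,0],[0,0,0],[0,0,0],[0,0,-0.1],[0,0,-0.12],[0,0,-0.12],[0,0,-0.12]],"gripper":[0,0,0,0,0,0,0,0,0]}'
cat > look.py <<'E'
from h import *
import sys
f=r.grab_frame("wrist"); K=f["K"]; print(K.round(1).tolist(),np.round(f["eye"],4),f["rotation"])
Rm=R.from_euler("xyz",f["rotation"],degrees=True).as_matrix()
def onplane(u,v,z):
    x=(u-K[0,2])/K[0,0]; y=(v-K[1,2])/K[1,1]; t=np.hypot(x,y); s=np.sin(t)/max(t,1e-9)
    d=Rm@np.array([x*s,-y*s,-np.cos(t)]); e=np.array(f["eye"]); return e+d*(z-e[2])/d[2]
for q,z in (("knob_cap",.268),("pilot_mark",.257)):
    for m in r.mark_of("wrist",q)[:2]: print(q,m["conf"],m["position"],onplane(*m["position"],z).round(4))
c=r.cut_out("wrist","knob_cap")
if c: print(c[0]["conf"],c[0]["rect"])
s=r.sense(); print(s["position"],s["ee_rot"],s["joint_pos"].round(1),s["width"])
E
cat > tail.py <<'E'
from look import *
cv2.imwrite("pics/"+sys.argv[1],cv2.resize(f["img"][:,:,::-1],None,fx=1.5,fy=1.5))
E
python3 tail.py w1.png
```

```text
time: 3.78
position: [0.5236, 0.1134, 0.416]
ee_rot: [180.0, -0.0, 27.9]
wrist_force: [0.6, -0.4, 0.4]
width: 0.047
finger_force: 0.0
[[297.3, 0.0, 257.7], [0.0, 297.3, 192.1], [0.0, 0.0, 1.0]] [0.5972 0.1516 0.5943] [-1.65137755e+01  5.43108959e-02 -6.20915833e+01]
knob_cap 0.85 [257.6, 176.7] [0.5276 0.1151 0.268 ]
knob_cap 0.38 [292.3, 61.2] [0.6594 0.1425 0.268 ]
pilot_mark 0.92 [290.4, 183.2] [0.5365 0.0761 0.257 ]
pilot_mark 0.28 [290.8, 63.0] [0.6588 0.1427 0.257 ]
0.89 [235.4, 157.7, 281.8, 203.5]
[0.52357208 0.11342316 0.41619399] [ 1.79960386e+02 -5.84498071e-02  2.78856108e+01] [  6.2   6.5  52.8  -0.  120.6  68.3] 0.04724201182829399
```

View pics/w1.png

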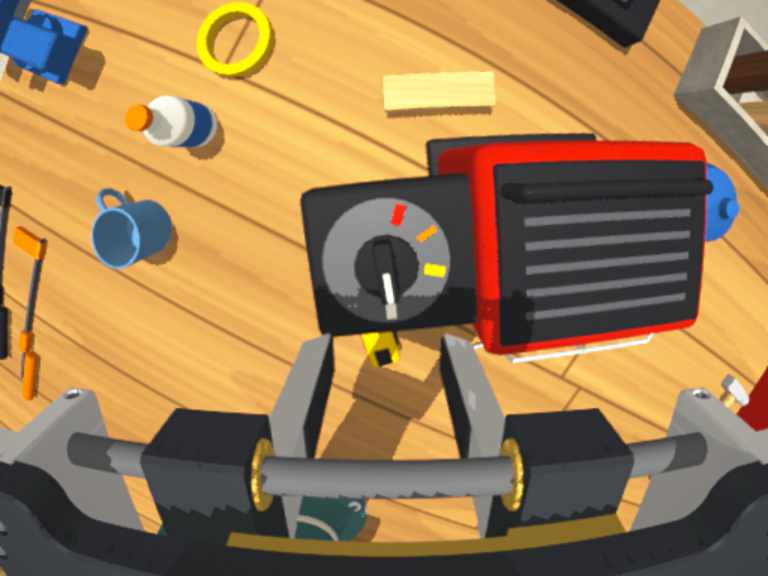

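The wrist view shows the knob at (386,265), white mark at (391,311), yellow at (434,270), orange at (427,234) and red at (398,215). The pointer is at white. Next I'll fit the centre and yaw from the four marks.

Run:
```python
from look import *
from scipy.optimize import least_squares
P=np.array([onplane(u/1.5,v/1.5,.257)[:2] for u,v in [(391,311),(434.5,270),(427,234),(398.5,215)]])
a=np.radians([180,255,300,340])
g=lambda p:(p[:2]+.038*np.c_[np.cos(a+p[2]),np.sin(a+p[2])]-P).ravel()
s=least_squares(g,[.525,.115,.5]); print(s.x[:2],np.degrees(s.x[2]),s.fun.round(4))
c=s.x[:2]; p=r.sense()["position"][:2]; y=np.radians(r.sense()["ee_rot"][2]); d=c-p
print("tx,ty",d@[np.cos(y),np.sin(y)],d@[np.sin(y),-np.cos(y)])
# bar ends on top z=.296
for u,v in [(383,241),(390,297)]: print(onplane(u/1.5,v/1.5,.296))
```

```text
[[297.3, 0.0, 257.7], [0.0, 297.3, 192.1], [0.0, 0.0, 1.0]] [0.5972 0.1515 0.5945] [-16.4722886    0.06291314 -62.085621  ]
knob_cap 0.87 [256.1, 175.1] [0.5285 0.1176 0.268 ]
pilot_mark 0.83 [291.4, 180.7] [0.5398 0.0767 0.257 ]
0.95 [234.9, 155.1, 279.2, 202.0]
[0.52378427 0.11410281 0.41570119] [ 1.79983801e+02 -1.94293886e-02  2.79573031e+01] [  6.2   6.6  52.8  -0.  120.6  68.3] 0.04715742725611318
[0.52677754 0.11465672] 34.128366504511746 [ 0.0017  0.0003 -0.0003 -0.0001 -0.0007  0.0001 -0.0007 -0.0003]
tx,ty 0.002903626650384205 0.0009140164003423089
[0.54743797 0.1282518  0.296     ]
[0.51446156 0.10530816 0.296     ]
```

```bash
python3 -m jog '{"travel":[[0.003,0.001,0.03],[0.003,0.001,0.06],[0.003,0.001,0.09],[0.003,0.001,0.115],[0.003,0.001,0.13],[0.003,0.001,0.136],[0.003,0.001,0.136],[0.003,0.001,0.136]],"turn":[[0,0,-0.11],[0,0,-0.11],[0,0,-0.11],[0,0,-0.11],[0,0,-0.11],[0,0,-0.11],[0,0,-0.11],[0,0,-0.11]],"gripper":[0,0,0,0,0,0,0,0]}' 25; python3 tail.py w2.png
```

```text
time: 5.18
position: [0.5275, 0.1151, 0.2807]
ee_rot: [179.9, -0.1, 34.3]
wrist_force: [0.5, 0.0, 1.6]
width: 0.0473
finger_force: 0.0
[[297.3, 0.0, 257.7], [0.0, 297.3, 192.1], [0.0, 0.0, 1.0]] [0.5961 0.1612 0.4592] [-1.64069781e+01  3.17691167e-02 -5.56651743e+01]
knob_cap 0.6 [255.6, 227.4] [0.5276 0.1162 0.268 ]
pilot_mark 0.62 [306.8, 235.9] [0.5394 0.0777 0.257 ]
0.75 [223.3, 197.0, 292.9, 274.7]
[0.52732138 0.11512347 0.28016848] [ 1.79961244e+02 -6.43620541e-02  3.43101823e+01] [  6.3   3.5  71.7  -0.  104.7  62. ] 0.04690204666082869
```

View pics/w2.png

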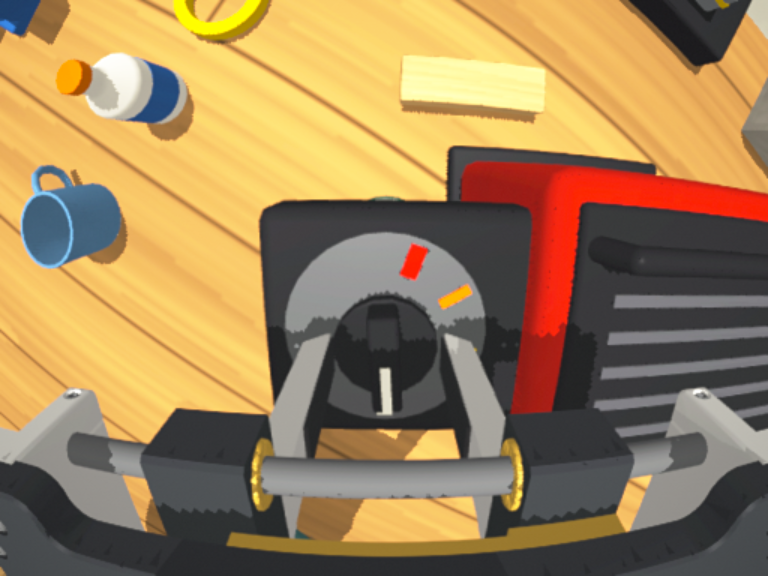

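The fingers straddle the bar symmetrically, with the bar at (385,360), so I'll close.

```bash
python3 -m jog '{"travel":[[0,0,0],[0,0,0],[0,0,0],[0,0,0],[0,0,0],[0,0,0]],"turn":[[0,0,0],[0,0,0],[0,0,0],[0,0,0],[0,0,0],[0,0,0]],"gripper":[1,1,1,1,1,1]}' 25; python3 -c "
from h import *
s=r.sense();print(s['wrist_force'],s['torque'])"
```

```text
time: 6.12
position: [0.5267, 0.1155, 0.2794]
ee_rot: [-179.9, 0.0, 34.3]
wrist_force: [-2.8, 1.5, -0.3]
width: 0.0131
finger_force: 24.8
[-2.79805916  1.46708085 -0.27217497] [0.38513621 0.31391578 0.10008579]
```

Gripped, with the opening at 13.1 mm as expected. Now I push down.

```bash
python3 -m jog '{"travel":[[0,0,0.002],[0,0,0.004],[0,0,0.006],[0,0,0.008],[0,0,0.01],[0,0,0.011],[0,0,0.012],[0,0,0.012],[0,0,0.012]],"turn":[[0,0,0],[0,0,0],[0,0,0],[0,0,0],[0,0,0],[0,0,0],[0,0,0],[0,0,0],[0,0,0]],"gripper":[1,1,1,1,1,1,1,1,1]}' 25; python3 -c "
from h import *
s=r.sense();print(s['position'],s['wrist_force'],s['torque'])"
```

```text
time: 7.25
position: [0.5268, 0.1156, 0.2717]
ee_rot: [179.9, -0.3, 34.3]
wrist_force: [-5.0, 2.2, 13.5]
width: 0.0127
finger_force: 24.8
[0.52684028 0.11557828 0.27169895] [-4.95725957  2.15754847 13.50971549] [0.36897424 1.07762192 0.06764821]
```

```bash
python3 -m jog '{"travel":[[0,0,0.002],[0,0,0.003],[0,0,0.004],[0,0,0.004]],"turn":[[0,0,0],[0,0,0],[0,0,0],[0,0,0]],"gripper":[1,1,1,1]}' 25; python3 -c "
from h import *
s=r.sense();print(s['position'],s['wrist_force'],s['torque'])"
```

```text
time: 7.75
position: [0.527, 0.1157, 0.2711]
ee_rot: [179.8, -0.5, 34.4]
wrist_force: [-8.1, 1.7, 22.3]
width: 0.0127
finger_force: 25.0
[0.52696739 0.11566719 0.27110812] [-8.12976181  1.67793616 22.32485417] [0.34836318 1.61651917 0.11065895]
```

It's against the stop: z hardly moved for another 9 N. I'll turn about half way while pushing, then check.

```bash
python3 -m jog '{"travel":[[0,0,0.001],[0,0,0.001],[0,0,0.001],[0,0,0.001],[0,0,0.001],[0,0,0.001],[0,0,0.001],[0,0,0.001]],"turn":[[0,0,-0.08],[0,0,-0.16],[0,0,-0.25],[0,0,-0.34],[0,0,-0.43],[0,0,-0.52],[0,0,-0.6],[0,0,-0.6]],"gripper":[1,1,1,1,1,1,1,1]}' 25; python3 -c "
from h import *
s=r.sense();print(s['position'],s['wrist_force'],s['torque'])"
```

```text
time: 8.75
position: [0.5272, 0.1155, 0.271]
ee_rot: [179.5, -0.3, 68.7]
wrist_force: [-8.5, 1.2, 23.6]
width: 0.013
finger_force: 25.1
[0.52720914 0.11546391 0.2710207 ] [-8.53747067  1.23397615 23.61019288] [0.22469834 1.63426553 0.05552901]
```

```bash
python3 -m jog '{"travel":[[0,0,0],[0,0,0],[0,0,0],[0,0,0],[0,0,0],[0,0,0],[0,0,0],[0,0,0],[0,0,0],[0,0,0]],"turn":[[0,0,-0.09],[0,0,-0.18],[0,0,-0.27],[0,0,-0.36],[0,0,-0.45],[0,0,-0.54],[0,0,-0.62],[0,0,-0.67],[0,0,-0.7],[0,0,-0.7]],"gripper":[1,1,1,1,1,1,1,1,1,1]}' 25; python3 tail.py w3.png;  python3 -c "
from h import *
s=r.sense();print(s['position'],s['wrist_force'],s['torque'])
f=r.grab_frame('top'); cv2.imwrite('pics/top2.png',cv2.resize(f['img'][150:250,140:260,::-1],None,fx=5,fy=5))"
```

```text
time: 10.0
position: [0.5275, 0.1155, 0.271]
ee_rot: [179.4, 0.1, 108.8]
wrist_force: [-7.3, 1.2, 24.1]
width: 0.0123
finger_force: 25.1
[[297.3, 0.0, 257.7], [0.0, 297.3, 192.1], [0.0, 0.0, 1.0]] [0.4988 0.1932 0.4491] [-16.57537721  -0.63668549  18.83858394]
knob_cap 0.66 [257.5, 225.9] [0.5255 0.1208 0.268 ]
pilot_mark 0.56 [258.9, 275.2] [0.5413 0.078  0.257 ]
pilot_mark 0.35 [162.0, 171.2] [0.4526 0.133  0.257 ]
0.64 [224.8, 196.7, 294.2, 277.2]
[0.5275347  0.11543911 0.2710094 ] [1.79384816e+02 1.13860776e-01 1.08804695e+02] [  6.3   3.   73.3   0.  103.1 -12.5] 0.012660779513015445
[0.5275347  0.11543911 0.2710094 ] [-7.67001932  1.55358597 23.95700048] [0.26634584 1.53522384 0.02627192]
```

View pics/w3.png

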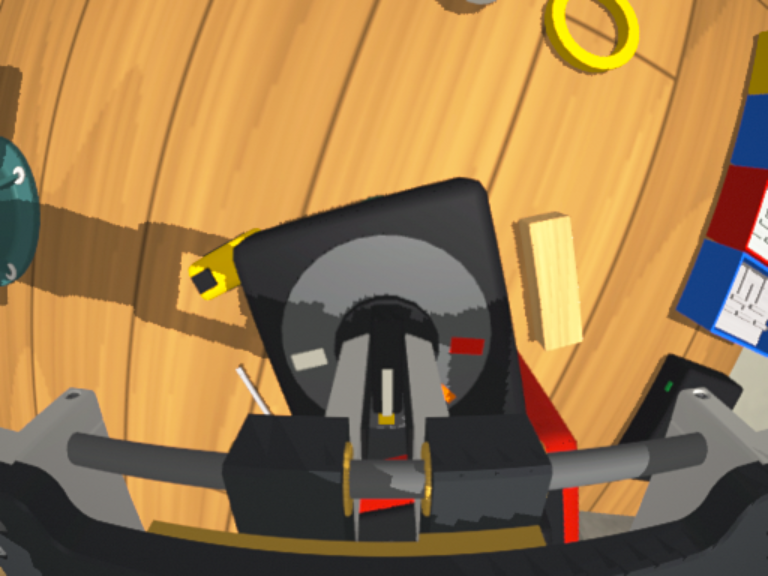

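The pointer at (387,385) lines up with the yellow mark at (386,420), and the knob is pressed in at 24 N. I'll hold it for over 5 s.

```bash
python3 -m jog '{"travel":[[0,0,0],[0,0,0],[0,0,0],[0,0,0],[0,0,0],[0,0,0],[0,0,0],[0,0,0],[0,0,0],[0,0,0]],"turn":[[0,0,0],[0,0,0],[0,0,0],[0,0,0],[0,0,0],[0,0,0],[0,0,0],[0,0,0],[0,0,0],[0,0,0]],"gripper":[1,1,1,1,1,1,1,1,1,1]}' 25
python3 -m jog '{"travel":[[0,0,0],[0,0,0],[0,0,0],[0,0,0],[0,0,0],[0,0,0],[0,0,0],[0,0,0],[0,0,0],[0,0,0]],"turn":[[0,0,0],[0,0,0],[0,0,0],[0,0,0],[0,0,0],[0,0,0],[0,0,0],[0,0,0],[0,0,0],[0,0,0]],"gripper":[1,1,1,1,1,1,1,1,1,1]}' 25
python3 -m jog '{"travel":[[0,0,0],[0,0,0],[0,0,0],[0,0,0],[0,0,0],[0,0,0],[0,0,0],[0,0,0],[0,0,0],[0,0,0]],"turn":[[0,0,0],[0,0,0],[0,0,0],[0,0,0],[0,0,0],[0,0,0],[0,0,0],[0,0,0],[0,0,0],[0,0,0]],"gripper":[1,1,1,1,1,1,1,1,1,1]}' 25
python3 -m jog '{"travel":[[0,0,0],[0,0,0],[0,0,0],[0,0,0],[0,0,0],[0,0,0],[0,0,0],[0,0,0],[0,0,0],[0,0,0]],"turn":[[0,0,0],[0,0,0],[0,0,0],[0,0,0],[0,0,0],[0,0,0],[0,0,0],[0,0,0],[0,0,0],[0,0,0]],"gripper":[1,1,1,1,1,1,1,1,1,1]}' 25
python3 -m jog '{"travel":[[0,0,0],[0,0,0],[0,0,0],[0,0,0],[0,0,0],[0,0,0],[0,0,0],[0,0,0],[0,0,0],[0,0,0]],"turn":[[0,0,0],[0,0,0],[0,0,0],[0,0,0],[0,0,0],[0,0,0],[0,0,0],[0,0,0],[0,0,0],[0,0,0]],"gripper":[1,1,1,1,1,1,1,1,1,1]}' 25
```

```text
time: 11.5
position: [0.5275, 0.1154, 0.271]
ee_rot: [179.4, 0.1, 108.8]
wrist_force: [-7.5, 1.3, 23.4]
width: 0.013
finger_force: 25.1
time: 12.75
position: [0.5275, 0.1154, 0.271]
ee_rot: [179.4, 0.1, 108.8]
wrist_force: [-7.3, 1.2, 24.1]
width: 0.0133
finger_force: 25.1
time: 14.0
position: [0.5275, 0.1154, 0.271]
ee_rot: [179.4, 0.1, 108.8]
wrist_force: [-7.2, 1.2, 23.7]
width: 0.0128
finger_force: 25.1
time: 15.25
position: [0.5275, 0.1154, 0.271]
ee_rot: [179.4, 0.1, 108.8]
wrist_force: [-8.3, 1.9, 23.3]
width: 0.0129
finger_force: 25.1
time: 16.5
position: [0.5275, 0.1154, 0.271]
ee_rot: [179.4, 0.1, 108.8]
wrist_force: [-7.7, 1.6, 23.8]
width: 0.0131
finger_force: 25.1
```

```bash
python3 -c "
from station import r
print(r.sign_off())"
```

```text
the job is handed in; nothing more can be done
None
```

The knob was pushed fully in at OFF, turned anticlockwise to PILOT and held there for about 6.5 s; I handed the job in with the gripper still pressing it in at about 24 N, but the sign-off gave no verdict.

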